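# Put the cane scraper away and seal the dry case

## Robot

A 7-joint arm with a two-finger parallel gripper is mounted at the origin on the work surface. World frame = base frame: x ahead of the robot, y to its left, z up, the work surface at z = 0. Lengths are in m, angles in rad, forces in N, time in s.
With the tool pointing down it reaches from about 0.4 to 0.925 m from the base axis. Payload 4.1 kg.
Tool frame: the origin (TCP) lies at the centre of the arm's flange, where the gripper is bolted on; the fingertips stand 173 mm ahead of it and the grasp point (between the pads) lies 155 mm ahead of it (arm.tcp_to_tips is the distance from the TCP to the fingertips, in m); z points along the fingers, y is the line along which they close (so a half turn about z gives the same grasp; the last joint's range is limited). The gripper opens to 85 mm and grips with 20 to 120 N. Pads are 22 mm wide; open, the fingers measure 114 mm over their backs; the gripper's body (76 mm by 85 mm) begins 54 mm behind the grasp point. The pads swing forward as they close: fully open they stand 13 mm farther back than shut.
Start: joints at [1.21, 0.398, 0.045, 1.537, -0.019, 1.207, -0.051], TCP at [0.168, -0.628, 0.405] pointing down, gripper open.
Joint ranges: [-2.82, 2.82], [-0.49, 2.23], [-1.37, 1.46], [0, 2.46], [-1.36, 4.5], [0.23, 2], [-2.94, 2.94]. Speed limits (rad/s): [2.57, 2.57, 3.14, 3.14, 3.14, 3.14, 3.14].

## Interface

Orientations are given as a unit quaternion [w, x, y, z].
In Python, from bench import arm gives the robot as it stands. The module is installed in compiled form; this text tells all that it offers.
- The arm moves only by the tool drive_tool, never from a script. Its argument "series" is a list of rows, each a list of 6 numbers: the shift along the tool's x, y, z in m, then the turn, a rotation vector about the tool's x, y, z in degrees. In form: [[dx, dy, dz, rx, ry, rz], ...]. A call has 1 to 8 rows; each row shifts and turns the commanded pose from where the row before left it, along the tool's axes as they then stand; what a row does not reach is not made up. A row lasts 1/10 s, in which the tool goes at most 50 mm and 8.59 degrees, less where a joint would pass 70% of its speed; a pose out of reach is approached as far as the arm can. A call with a gripper value outside its range is refused whole. "claw" is the opening in per cent of the stroke, from 0 (shut) to 100 (fully open), set as the call begins (left out, the last holds). The fingers move at their own pace and stop on an object; "squeeze" is the grip in N (left out, the last holds). Time passes only in rows, so rows that do not move let the fingers close. It gives the time, the measured TCP pose, the force, the opening and the grip force at its end, in the units of the state.
- arm.get_state(): the state, without advancing time (a new reading comes with each control period).
- arm.get_image(name): name is "side" or "top" or "wrist"; returns the picture (400x640x3 uint8, red, green, blue); there is no depth.
- arm.camera_model(name): a dict with "vertical_fov" (degrees; the focal length in pixels is half the picture's height over the tangent of half this angle, whatever the lens; pixels are square), "cx", "cy" (the principal point, pixels), "dist_coeffs" ([k1, k2, p1, p2, k3] as OpenCV has them; the pictures are not rectified), "R" (3x3) and "t" (3): a world point X has camera coordinates R X + t. Camera axes: x right, y down, z forward; pixel columns grow to the right and rows downward; lengths in m; the calibration is good to about 2 mm. A picture is of the moment at which its call begins: read the wrist's pose just before it. camera_model takes no time and is no camera call; for the wrist camera it gives the pose at the moment of the call.
- arm.hand_in(): hands the job in; it is judged then, once.
The state is a dict: "time": time; "joints": joint angles; "qd": joint speeds; "joint_efforts": joint torques, N m; "tcp_pos": TCP position; "tcp_rot": TCP orientation; "force": force on the tool from outside, world axes, zero at the start; "moment": the same for the moment, N m; "grip_width": finger opening in m; "grasp_force": force on a finger pad.
Only numpy, scipy, OpenCV 4.12 (cv2) and the standard library are available. Lean on these libraries where they do the work, as an engineer would, in place of code of your own. Each camera call takes 0.05 s, during which the arm holds its last target. There are 200 camera calls.

## Task

Put the wooden-handled scraper away: lay it flat in the open green dry case, then swing the lid over and press it down against its rubber gasket until the latch catches and holds the lid shut on its own. Do not slam the lid or press on it with more than 25 N, and leave the mug, jar and mallet where they are.

Things in the scene. Friction and masses are not known exactly. Their poses are not given: they have to be found in the camera images.
- case_floor (a point): Open green case screwed to the bench, 200 (x) x 150 (y) x 55 high outside, walls and floor 5 thick. Point: centre of its inner floor, 5 above the bench. x along the hinge, y towards the hinge side, z up. Rim 50 above this point; the black rubber gasket inside the walls stands up to 25 above the rim on the -y side and leaves an opening of 176 x 127.
- lid (a joint): Lid angle, rad: 0 about level, grows as it opens, about 1.57 upright; range -0.05 to 1.95. A stiff hinge (0.22 N m friction) keeps the lid where it is left; found open at 1.62 to 1.85. Latched it rests at -0.033 to 0.033; if not latched, the gasket pushes it back above 0.04 when let go. Never close it faster than 3 rad/s (0.4 m/s at the free edge).
- lid_hinge (a point): Point on the hinge axis at mid-lid, 78 in y and 59 above case_floor, turning with the lid. x along the hinge, y from free edge to hinge, z out of the lid's outer face. The lid is a plate, 200 x 152 x 8, reaching from 4 to 156 from the axis on the -y side, its underside in the plane of the axis: green frame, clear window, 0.25 kg.
- lid_press (a point): Where to press: centre of the orange dot (26 across) on the lid's outer face, 136 from the hinge axis, 20 from the free edge; moves with the lid, axes as lid_hinge. The gasket is met about 11 mm (at the dot) before the latch catches. The push needed grows to 12 to 18 N, drops by some 3 N as the tongue passes; within 1 to 3 mm more it catches and meets a hard stop. Never press with more than 25 N.
- scraper_grip (a point): Scraper lying flat on the black cutting mat: wooden handle 90 x 26 x 24 high with a steel blade at its +x end, whole thing from x = -45 to +88, 0.14 kg. The point is the centre of the handle, 12 above its underside. Axes: x along the handle to the blade, z up. Grip it across y.
- mat: Fixed black cutting mat, 280 x 180 x 3; origin at the centre of its underside on the bench.
- mug: Blue mug, 76 across, 85 high; origin at the centre of its underside. Leave alone.
- jar: Amber glass jar, 60 across, 75 high; origin at the centre of its underside. Leave alone.
- mallet: Wooden mallet lying along its x, head at +x, 260 long, 26 high; origin under its middle. Leave alone.
- striker (a point): Middle of the outer top edge of the lid's steel tongue, 44 wide, sloped in front, standing 11 out from the middle of the free edge, 167 from the hinge axis, axes as lid_hinge. It pushes aside and snaps under the yellow sprung latch on the case's -y side. The height at which gasket and latch act is not known in advance: it differs by up to 5 mm either way from start to start, so feel for it.
Mind the look-alikes: they are no part of the job. Several things look just like the part that bears scraper_grip: the one meant starts nearest to the robot's base.

How it is judged:
On the way, in this order (a step that is already met when the one before it is completed fails the run):
1. the scraper lies flat in the case, let go, with the lid still open (z of scraper_grip in the frame of case_floor below 0.025 m and horizontal distance between scraper_grip and case_floor below 0.08 m and angle between scraper_grip's own z axis and vertical below 0.2 rad and contact force between the fingers and scraper below 0.1 N and value of joint lid above 0.5 rad), for 0.2 s.
2. the lid is latched down on its gasket and not being pressed (value of joint lid below 0.036 rad and contact force between each of the fingers, the arm and lid below 0.1 N), for 0.2 s.
At the end, for the whole second after the job is handed in: The lid stays latched on its own (lid angle below 0.036 rad) and the scraper lies flat (within 0.2 rad) and at rest on the case floor, its handle's centre within 80 mm of the floor's centre (value of joint lid below 0.036 rad and z of scraper_grip in the frame of case_floor below 0.025 m and horizontal distance between scraper_grip and case_floor below 0.08 m and angle between scraper_grip's own z axis and vertical below 0.2 rad and linear speed of scraper below 0.02 m/s); the robot touches nothing.
It fails at once if the robot presses on the lid with more than 25 N (contact force between any of the fingers, the arm and lid above 25 N).
It fails at once if the lid is slammed (closing faster than 3 rad/s) (velocity of joint lid below -3 rad/s).
It fails at once if the mug, jar or mallet is shifted by more than 30 mm (distance of any of mug, jar, mallet from where it was at the start of the episode above 0.03 m).
It also fails if it takes over 72 s, if anything falls off the work surface, if the arm or the gripper's body presses on something with over 40 N, if the wrist force passes 120 N, or if a joint passes its speed limit or range.

## Working session

There is one attempt and no reset: what is moved stays moved. The work goes in short steps, Python scripts to look and compute and a tool call to move; the robot and the scene stay as the last step left them, time stands still between calls to the robot, and variables do not carry over. Pictures are saved under pics/ and viewed, at most 10 in all, crops included, and the job is handed in when it is done.

Besides the shell and the picture viewer there is one more tool, called as name([rows], argument=value, ...), one row to a line, values as JSON. drive_tool: Moves the arm, as the interface text tells. Its arguments: {"type":"object","properties":{"series":{"type":"array"},"claw":{"type":"number"},"squeeze":{"type":"number"}},"required":["series"]}

```bash
mkdir -p pics; cat > h.py <<'E'
import numpy as np, cv2
from bench import arm
from scipy.spatial.transform import Rotation as Ro
def K(m):
    f=200/np.tan(np.radians(m["vertical_fov"])/2)
    return np.array([[f,0,m["cx"]],[0,f,m["cy"]],[0,0,1]])
def ray(m,uv):
    p=cv2.undistortPoints(np.array(uv,float).reshape(-1,1,2),K(m),np.array(m["dist_coeffs"],float)).reshape(-1,2)
    R=np.array(m["R"]);t=np.array(m["t"])
    d=np.c_[p,np.ones(len(p))]@R
    return -R.T@t,d
def plane(m,uv,z):
    c,d=ray(m,uv); return c+d*((z-c[2])/d[:,2])[:,None]
def proj(m,X):
    R=np.array(m["R"]);t=np.array(m["t"],float)
    return cv2.projectPoints(np.array(X,float).reshape(-1,1,3),cv2.Rodrigues(R)[0],t,K(m),np.array(m["dist_coeffs"],float))[0].reshape(-1,2)
def snap(n,f):
    im=np.array(arm.get_image(n)); cv2.imwrite(f"pics/{f}.png",im[:,:,::-1]); return im
E
python3 - <<'E'
from h import *
s=arm.get_state(); print(s)
for n in("top","side","wrist"):
    m=arm.camera_model(n); snap(n,n+"0"); print(n,m)
E
```

```text
{'time': 0.0, 'joints': array([ 1.21003552,  0.39917705,  0.0450634 ,  1.53790066, -0.01870955,
        1.20687634, -0.05069009]), 'qd': array([ 0.00080655, -0.00013538,  0.00060025,  0.00121886,  0.00018662,
        0.00019731, -0.00018901]), 'joint_efforts': array([ 4.49303843e-04, -4.75124824e+01,  1.36412825e+00, -2.54222363e+01,
        1.14861637e-02,  9.44526982e-03,  7.63012000e-07]), 'tcp_pos': array([ 0.16815899, -0.62755922,  0.4036642 ]), 'tcp_rot': array([-9.50135277e-04,  9.91440974e-01,  1.30552116e-01, -1.93880689e-04]), 'force': array([-0.52403189,  0.49000763,  0.41775524]), 'moment': array([-0.0048028 ,  0.00888049,  0.01251057]), 'grasp_force': 0.0, 'grip_width': 0.08522126337146581}
top {'vertical_fov': 57.19321966055351, 'cx': 315.41944719120437, 'cy': 202.697145187981, 'dist_coeffs': array([-0.03146007,  0.        ,  0.        ,  0.        ,  0.        ]), 'R': array([[ 0.05787029, -0.99831925, -0.00311421],
       [-0.97305647, -0.05570793, -0.22373584],
       [ 0.22318631,  0.01597796, -0.97464485]]), 't': array([-0.22218412,  0.57614942,  1.06233496])}
side {'vertical_fov': 43.69071517786014, 'cx': 324.1138607276108, 'cy': 204.81390035413526, 'dist_coeffs': array([-0.06714769,  0.        ,  0.        ,  0.        ,  0.        ]), 'R': array([[-0.95223309, -0.30508054, -0.01334188],
       [-0.1864659 ,  0.61549562, -0.76576472],
       [ 0.24183178, -0.7266987 , -0.64298242]]), 't': array([0.48930652, 0.28497957, 1.2158874 ])}
wrist {'vertical_fov': 68.17294703375958, 'cx': 325.0529557141513, 'cy': 199.17085475397687, 'dist_coeffs': array([0.01130331, 0.        , 0.        , 0.        , 0.        ]), 'R': array([[ 0.25857096, -0.96598982, -0.00217351],
       [-0.92751738, -0.2489003 ,  0.27885506],
       [-0.26991214, -0.07008785, -0.96033074]]), 't': array([-0.64840542, -0.03612561,  0.3798887 ])}
```

View pics/top0.png

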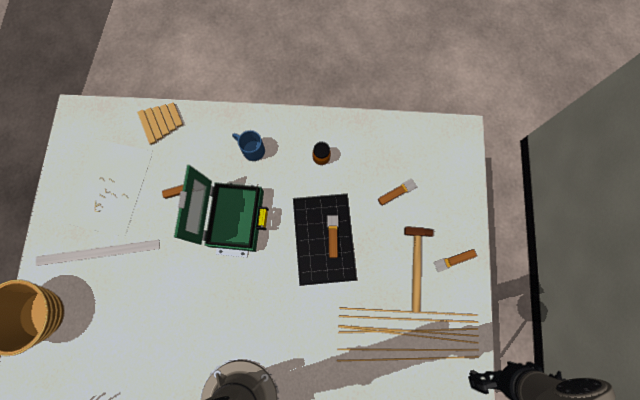

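View pics/side0.png

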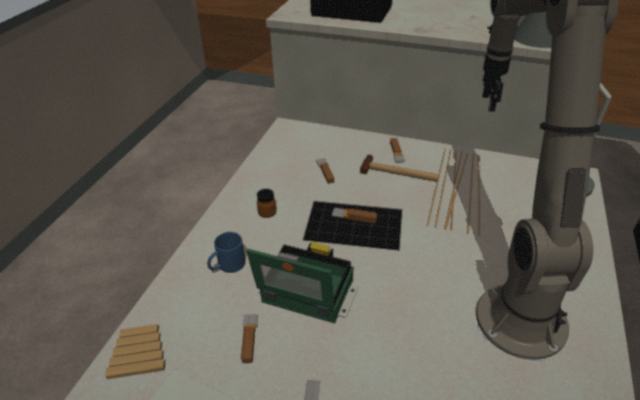

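The top view shows the case at about (235,217) with the hinge on the left and the yellow latch at (263,218). The scraper on the mat is at (333,237), blade up, with mug (250,145), jar (321,152) and mallet (418,270) around it. Next I measure the handle and the case.

```bash
python3 - <<'E'
from h import *
m=arm.camera_model("top"); im=cv2.imread("pics/top0.png"); hsv=cv2.cvtColor(im,cv2.COLOR_BGR2HSV)
br=cv2.inRange(hsv,(5,110,60),(20,255,255))
n,l,st,c=cv2.connectedComponentsWithStats(br)
for i in range(1,n):
    if st[i,4]>60:
        p=np.argwhere(l==i)[:,::-1].astype(np.float32); r=cv2.minAreaRect(p)
        w=plane(m,cv2.boxPoints(r),0.027)
        print(c[i].round(),st[i,4],w.mean(0).round(3),np.linalg.norm(w[0]-w[1]).round(3),np.linalg.norm(w[1]-w[2]).round(3),(w[1]-w[0])[:2].round(3),(w[2]-w[1])[:2].round(3), np.hypot(*w.mean(0)[:2]).round(3))
ye=cv2.inRange(hsv,(22,150,120),(35,255,255)); p=np.argwhere(ye)[:,::-1]; print("yellow",p.min(0),p.max(0))
cr=cv2.resize(im[155:265,155:285],None,fx=5.5,fy=5.5,interpolation=cv2.INTER_CUBIC); cv2.imwrite("pics/c1.png",cr[:600])
s=cv2.imread("pics/side0.png"); cv2.imwrite("pics/c2.png",cv2.resize(s[230:325,240:365],None,fx=6,fy=6,interpolation=cv2.INTER_CUBIC))
E
```

```text
[159. 121.] 1024 [0.85  0.35  0.027] 0.126 0.132 [ 0.055 -0.114] [-0.118 -0.059] 0.919
[320. 159.] 93 [ 0.747 -0.195  0.027] 0.04 0.056 [ 0.039 -0.005] [-0.008 -0.055] 0.772
[172. 191.] 150 [0.608 0.273 0.027] 0.068 0.026 [ 0.023 -0.064] [-0.024 -0.01 ] 0.666
[392. 194.] 231 [ 0.638 -0.432  0.027] 0.099 0.025 [ 0.054 -0.083] [-0.022 -0.012] 0.771
[333. 242.] 265 [ 0.477 -0.248  0.027] 0.028 0.096 [ 0.002 -0.028] [-0.096 -0.004] 0.537
[415. 271.] 885 [ 0.407 -0.49   0.027] 0.257 0.428 [ 0.257 -0.002] [ 0.002 -0.428] 0.637
[460. 258.] 248 [ 0.448 -0.645  0.027] 0.101 0.026 [ 0.037 -0.094] [-0.025 -0.008] 0.785
[ 25. 315.] 3499 [0.193 0.656 0.027] 0.221 0.201 [0.215 0.051] [ 0.014 -0.2  ] 0.684
[371. 317.] 70 [ 0.257 -0.372  0.027] 0.003 0.188 [ 0.003 -0.   ] [ 0.003 -0.188] 0.452
[443. 320.] 87 [ 0.26  -0.582  0.027] 0.004 0.215 [ 0.004 -0.   ] [ 0.002 -0.215] 0.638
[403. 330.] 391 [ 0.225 -0.484  0.027] 0.023 0.411 [0.023 0.001] [ 0.013 -0.411] 0.534
[444. 339.] 82 [ 0.208 -0.589  0.027] 0.004 0.199 [ 0.004 -0.   ] [-0.011 -0.198] 0.625
[411. 349.] 180 [ 0.17  -0.466  0.027] 0.003 0.373 [0.003 0.   ] [ 0.02  -0.373] 0.496
[389. 359.] 122 [ 0.142 -0.425  0.027] 0.295 0.004 [ 0.023 -0.294] [-0.004 -0.   ] 0.448
yellow [258 209] [265 225]
```

View pics/c1.png

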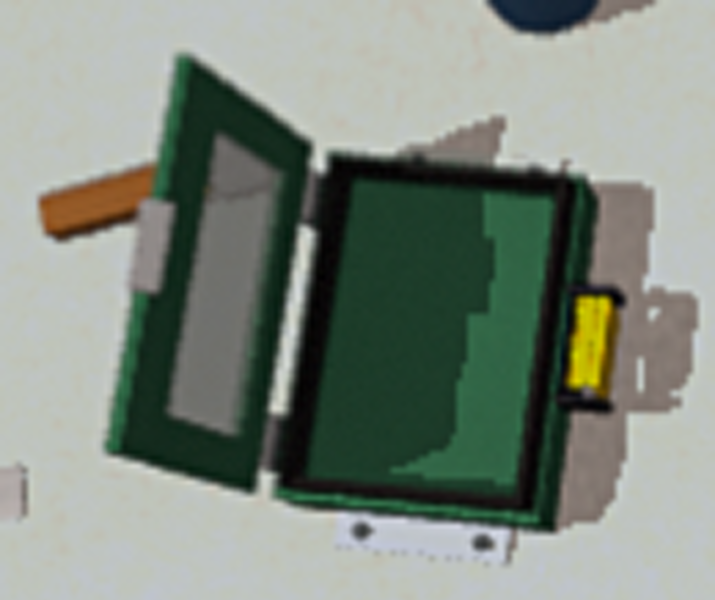

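View pics/c2.png

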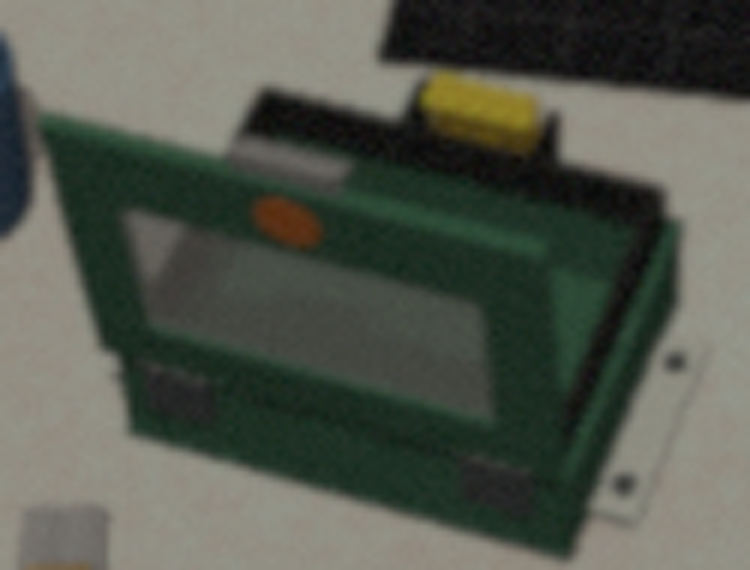

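The crop shows the case's ground corners at about (553,527), (597,198) and (275,497), and the lid tongue at (152,245). The side crop shows the orange dot at about (287,222). Now I turn these into positions.

```bash
python3 - <<'E'
from h import *
m=arm.camera_model("top"); ms=arm.camera_model("side")
c=lambda p:(np.array(p,float)+.5)/5.5+155-.5
cs=lambda p:(np.array(p,float)+.5)/6+np.array([240,230])-.5
g=plane(m,c([[553,527],[597,198],[275,497]]),0.0); print(g.round(4),np.linalg.norm(g[1]-g[0]),np.linalg.norm(g[2]-g[0]))
# gasket outer/rim line and inner opening corners on -y side at top of gasket unknown z; print rim pts
gs=plane(ms,cs([[570,556],[131,432]]),0.0); print("side ground hinge-side corners",gs.round(4),np.linalg.norm(gs[1]-gs[0]))
print("side (-x,+y) and top corner (-x,-y) distance", np.linalg.norm(gs[0]-g[0]))
d=g[1]-g[0]; print("yaw from x edge",np.degrees(np.arctan2(d[1],d[0])))
d=gs[1]-gs[0]; print("yaw side",np.degrees(np.arctan2(d[1],d[0])))
pts=np.array([g[0],g[1],gs[1],gs[0]])[:,:2]
loc=np.array([[-.1,-.075],[.1,-.075],[.1,.075],[-.1,.075]])
# rigid fit
P=pts-pts.mean(0);H=loc.T@P;yaw=np.arctan2(H[0,1]-H[1,0],H[0,0]+H[1,1]);ctr=pts.mean(0)
Rz=Ro.from_euler('z',yaw).as_matrix();print("case",ctr,np.degrees(yaw)); print("res",(P-loc@Rz[:2,:2].T).round(4))
T=np.r_[ctr,.005]
W=lambda q:T+np.array(q)@Rz.T
hin=W([0,.078,.059])
# lid angle from dot and tongue
for a in np.arange(1.55,1.9,.05):
    ay=lambda r,z:hin+Rz@np.array([0,-r*np.cos(a)+z*np.sin(a)*1,r*np.sin(a)+z*np.cos(a)])
    dot=ay(.136,.008); st=ay(.167,.008)
    print(round(a,2),((proj(ms,dot)[0]-[239.5,229.5])*6).round(),((proj(m,st)[0]-154.5)*5.5).round())
print("project yellow/latch (0,-.09,.05)",(proj(m,W([0,-.09,.05]))[0]-154.5)*5.5, (proj(ms,W([0,-.09,.05]))[0]-[239.5,229.5])*6)
print("gasket open corners z=.075",((proj(m,[W([sx*.088,sy*.0635,z]) for sx,sy,z in((-1,-1,.075),(1,-1,.075),(1,1,.05),(-1,1,.05))])-154.5)*5.5).round())
E
```

```text
[[ 0.4372 -0.0061  0.    ]
 [ 0.6337 -0.0139  0.    ]
 [ 0.4449  0.1567  0.    ]] 0.1966727633787821 0.16289199372570837
side ground hinge-side corners [[0.4421 0.1397 0.    ]
 [0.6397 0.1336 0.    ]] 0.19776711508637562
side (-x,+y) and top corner (-x,-y) distance 0.14588018070926537
yaw from x edge -2.286798227629844
yaw side -1.7825361898483278
case [0.53819061 0.06334719] -2.0630089830322387
res [[ 0.0017  0.002 ]
 [-0.0017  0.0013]
 [-0.0011 -0.0011]
 [ 0.0011 -0.0022]]
1.55 [310. 177.] [179. 244.]
1.6 [303. 191.] [162. 242.]
1.65 [296. 205.] [146. 241.]
1.7 [289. 219.] [130. 240.]
1.75 [283. 235.] [115. 239.]
1.8 [276. 251.] [100. 239.]
1.85 [269. 267.] [ 86. 239.]
project yellow/latch (0,-.09,.05) [590.30230307 345.16739321] [479.07478138 137.12852291]
gasket open corners z=.075 [[514. 492.]
 [557. 178.]
 [344. 170.]
 [295. 475.]]
```

```bash
cat >> h.py <<'E'
def go(p,yaw=None):
    s=arm.get_state(); q=s["tcp_rot"]; R=Ro.from_quat([q[1],q[2],q[3],q[0]])
    x=R.as_matrix()[:,0]; cur=np.degrees(np.arctan2(x[1],x[0]))
    print("t",round(s["time"],2),"pos",np.round(s["tcp_pos"],4),"yaw",round(cur,2),"F",np.round(s["force"],1),"w",round(s["grip_width"],4),"gf",round(s["grasp_force"],1))
    if yaw is not None:
        print("rz tool",round(cur-yaw,2))
        R=Ro.from_euler('xyz',[180,0,0],degrees=True); R=Ro.from_euler('z',yaw,degrees=True)*R
    print("tool shift",np.round(R.inv().apply(np.array(p)-s["tcp_pos"]),4), "rotvec down err deg", np.round(np.degrees((Ro.from_quat([q[1],q[2],q[3],q[0]]).inv()*R).as_rotvec()),2))
E
python3 -c "
from h import *
go([.48,-.249,.33],2.4)"
```

```text
t 0.15 pos [ 0.1682 -0.6276  0.4039] yaw 15.01 F [ 0.8 -0.1 -0. ] w 0.0856 gf 0.0
rz tool 12.61
tool shift [ 0.3273 -0.3652  0.0739] rotvec down err deg [-8.000e-02  1.000e-02  1.261e+01]
```

drive_tool([
  [0,0,0,0,0,6.3],
  [0,0,0,0,0,6.3],
  [0.0273,-0.0304,0.006,0,0,0],
  [0.0273,-0.0304,0.006,0,0,0],
  [0.0273,-0.0304,0.006,0,0,0],
  [0.0273,-0.0304,0.006,0,0,0],
  [0.0273,-0.0304,0.006,0,0,0],
  [0.0273,-0.0304,0.006,0,0,0],
], claw=100)

```text
time: 0.95
tcp_pos: [0.325, -0.4372, 0.3683]
tcp_rot: [-0.0, 1.0, 0.021, -0.0]
force: [1.0, -0.7, 0.9]
grip_width: 0.0853
grasp_force: 0.0
```

drive_tool([
  [0.0273,-0.0304,0.006,0,0,0],
  [0.0273,-0.0304,0.006,0,0,0],
  [0.0273,-0.0304,0.006,0,0,0],
  [0.0273,-0.0304,0.006,0,0,0],
  [0.0273,-0.0304,0.006,0,0,0],
  [0.0273,-0.0304,0.006,0,0,0],
  [0,0,0,0,0,0],
  [0,0,0,0,0,0],
])

```text
time: 1.75
tcp_pos: [0.4807, -0.2486, 0.3323]
tcp_rot: [-0.0, 1.0, 0.022, -0.0]
force: [-0.2, 0.1, 0.5]
grip_width: 0.0854
grasp_force: 0.0
```

```bash
python3 -c "
from h import *
m=arm.camera_model('wrist');im=snap('wrist','w1')
go([.48,-.249,.33],2.4)
hsv=cv2.cvtColor(im,cv2.COLOR_RGB2HSV);br=cv2.inRange(hsv,(5,110,50),(20,255,255))
n,l,st,c=cv2.connectedComponentsWithStats(br)
for i in range(1,n):
    if st[i,4]>300:
        p=np.argwhere(l==i)[:,::-1].astype(np.float32);b=cv2.boxPoints(cv2.minAreaRect(p));w=plane(m,b,.027);print(b.round().tolist(),w.mean(0).round(4),(w[1]-w[0]).round(4),(w[2]-w[1]).round(4))
"
```

```text
t 1.8 pos [ 0.48   -0.2499  0.3324] yaw 2.42 F [-0.6 -1.2  0.8] w 0.0853 gf 0.0
rz tool 0.02
tool shift [ 0.0001 -0.0009  0.0024] rotvec down err deg [0.02 0.06 0.02]
[[492.0, 29.0], [587.0, -27.0], [603.0, 0.0], [508.0, 56.0]] [ 0.6349 -0.4212  0.027 ] [ 0.0408 -0.0655  0.    ] [-0.0176 -0.018   0.    ]
[[310.0, 138.0], [340.0, 138.0], [340.0, 238.0], [310.0, 238.0]] [ 0.4802 -0.2478  0.027 ] [ 0.0012 -0.0274  0.    ] [-0.0988 -0.0058  0.    ]
[[478.0, 396.0], [479.0, 386.0], [529.0, 388.0], [528.0, 399.0]] [ 0.2429 -0.4696  0.027 ] [0.0162 0.0022 0.    ] [-0.0011 -0.0591  0.    ]
```

View pics/w1.png

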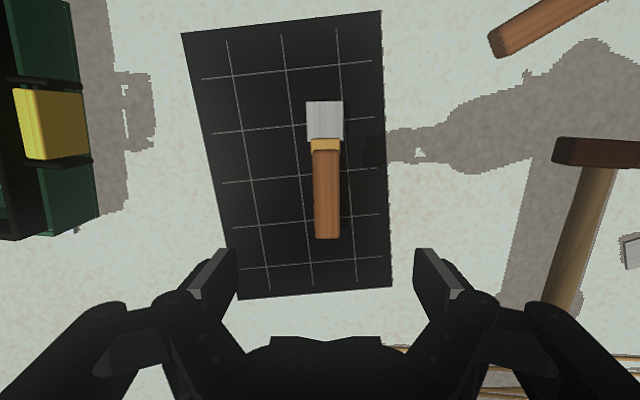

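The wrist view shows the handle centred between the fingers at (325,190), with its centre near (0.478,-0.248), which agrees with the top view. I'll descend and grip.

drive_tool([
  [0.0,-0.001,0.035,0,0,0],
  [0,0,0.035,0,0,0],
  [0,0,0.035,0,0,0],
  [0,0,0.025,0,0,0],
  [0,0,0.012,0,0,0],
  [0,0,0.008,0,0,0],
  [0,0,0,0,0,0],
])

```text
time: 2.5
tcp_pos: [0.4799, -0.2494, 0.1826]
tcp_rot: [0.0, 1.0, 0.02, -0.0]
force: [-1.0, -0.2, 0.1]
grip_width: 0.0856
grasp_force: 0.0
```

drive_tool([
  [0,0,0,0,0,0],
  [0,0,0,0,0,0],
  [0,0,0,0,0,0],
  [0,0,0,0,0,0],
  [0,0,0,0,0,0],
  [0,0,0,0,0,0],
  [0,0,0,0,0,0],
  [0,0,0,0,0,0],
], claw=0, squeeze=60)

```text
time: 3.3
tcp_pos: [0.4808, -0.2488, 0.1836]
tcp_rot: [0.0, 1.0, 0.021, 0.001]
force: [-1.7, -0.5, 5.5]
grip_width: 0.0249
grasp_force: 60.5
```

drive_tool([
  [0,0,-0.02,0,0,0],
  [0,0,-0.035,0,0,0],
  [0,0,-0.04,0,0,0],
  [0,0,-0.04,0,0,0],
  [0,0,-0.02,0,0,0],
  [0,0,0,0,0,0],
  [0,0,0,0,0,0],
])

```text
time: 4.0
tcp_pos: [0.4797, -0.2484, 0.3369]
tcp_rot: [-0.0, 1.0, 0.021, -0.001]
force: [-0.1, -0.0, -1.8]
grip_width: 0.025
grasp_force: 59.6
```

```bash
python3 -c "
from h import *
T=np.array([.538,.063]);a=np.radians(-2.1)
p=T-.02*np.array([np.cos(a),np.sin(a)])
go([*p,.34],-2.1)"
```

```text
t 4.0 pos [ 0.4797 -0.2484  0.3369] yaw 2.41 F [-0.1 -0.  -1.8] w 0.025 gf 59.6
rz tool 4.51
tool shift [ 0.0268 -0.3133 -0.0031] rotvec down err deg [-0.02  0.07  4.51]
```

drive_tool([
  [0,0,0,0,0,4.5],
  [0.003,-0.035,0,0,0,0],
  [0.004,-0.045,0,0,0,0],
  [0.004,-0.048,0,0,0,0],
  [0.004,-0.048,0,0,0,0],
  [0.004,-0.048,0,0,0,0],
  [0.004,-0.048,0,0,0,0],
  [0.004,-0.041,0,0,0,0],
])

```text
time: 4.8
tcp_pos: [0.5176, 0.0658, 0.3353]
tcp_rot: [-0.0, 1.0, -0.017, -0.002]
force: [0.4, -1.0, -1.7]
grip_width: 0.0246
grasp_force: 59.5
```

drive_tool([
  [0,0,0,0,0,0],
  [0,0,0,0,0,0],
  [0,0,0,0,0,0],
])

```text
time: 5.1
tcp_pos: [0.5181, 0.0617, 0.336]
tcp_rot: [0.001, 1.0, -0.019, -0.002]
force: [-0.5, -0.4, -1.2]
grip_width: 0.0247
grasp_force: 59.5
```

```bash
python3 -c "
from h import *
import pickle
T=np.array([.538,.063]);a=np.radians(-2.1)
p=T-.02*np.array([np.cos(a),np.sin(a)])
m=arm.camera_model('wrist');pickle.dump(m,open('w2.pkl','wb'))
im=snap('wrist','w2')
go([*p,.34],-2.1)
Rz=Ro.from_euler('z',-2.1,degrees=True).as_matrix();W=lambda q:np.r_[T,.005]+np.array(q)@Rz.T
v=im[:,:,::-1].copy()
for L,col in (([(sx*.1,sy*.075,.05) for sx,sy in((-1,-1),(1,-1),(1,1),(-1,1))],(0,0,255)),([(sx*.095,sy*.07,0) for sx,sy in((-1,-1),(1,-1),(1,1),(-1,1))],(255,0,255))):
    cv2.polylines(v,[proj(m,[W(q) for q in L]).round().astype(np.int32)],True,col,1)
cv2.imwrite('pics/w2o.png',v)
"
```

```text
t 5.15 pos [0.5183 0.0614 0.3364] yaw -2.25 F [ 0.2  0.7 -0.4] w 0.0242 gf 59.5
rz tool -0.15
tool shift [-0.0003 -0.0024 -0.0036] rotvec down err deg [ 0.07  0.15 -0.15]
```

View pics/w2o.png

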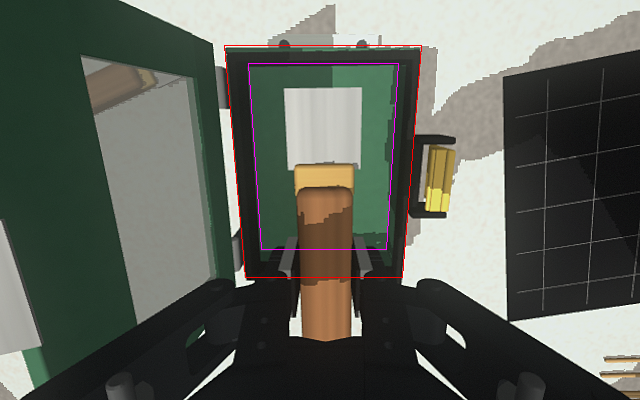

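The overlay matches the case's outer rim to within 2 px, and the scraper is aligned over the opening. Next I lower it slowly.

drive_tool([
  [0,-0.002,0.03,0,0,0],
  [0,0,0.03,0,0,0],
  [0,0,0.03,0,0,0],
  [0,0,0.025,0,0,0],
  [0,0,0.018,0,0,0],
  [0,0,0.01,0,0,0],
  [0,0,0.003,0,0,0],
  [0,0,0,0,0,0],
])

```text
time: 5.95
tcp_pos: [0.5189, 0.0646, 0.1918]
tcp_rot: [0.0, 1.0, -0.019, 0.0]
force: [-0.9, 0.7, -0.6]
grip_width: 0.0242
grasp_force: 59.6
```

drive_tool([
  [0,0,0.002,0,0,0],
  [0,0,0,0,0,0],
])

```text
time: 6.15
tcp_pos: [0.5191, 0.0651, 0.1904]
tcp_rot: [-0.0, 1.0, -0.018, 0.001]
force: [-0.8, 0.6, -0.6]
grip_width: 0.0245
grasp_force: 59.6
```

drive_tool([
  [0,0,0.002,0,0,0],
  [0,0,0.001,0,0,0],
  [0,0,0,0,0,0],
])

```text
time: 6.45
tcp_pos: [0.5187, 0.0651, 0.1867]
tcp_rot: [0.0, 1.0, -0.018, -0.0]
force: [-0.5, -0.3, -1.4]
grip_width: 0.0245
grasp_force: 59.6
```

drive_tool([
  [0,0,0.001,0,0,0],
  [0,0,0,0,0,0],
])

```text
time: 6.65
tcp_pos: [0.5188, 0.0652, 0.1857]
tcp_rot: [0.0, 1.0, -0.018, 0.0]
force: [0.0, -0.8, -1.8]
grip_width: 0.0246
grasp_force: 59.6
```

drive_tool([
  [0,0,0.001,0,0,0],
  [0,0,0,0,0,0],
  [0,0,0,0,0,0],
  [0,0,0,0,0,0],
  [0,0,0,0,0,0],
  [0,0,0,0,0,0],
  [0,0,0,0,0,0],
], claw=55)

```text
time: 7.35
tcp_pos: [0.5188, 0.0651, 0.1847]
tcp_rot: [0.0, 1.0, -0.018, 0.0]
force: [0.3, 0.7, 0.6]
grip_width: 0.0469
grasp_force: 0.0
```

drive_tool([
  [0,0,-0.01,0,0,0],
  [0,0,-0.03,0,0,0],
  [0,0,-0.04,0,0,0],
  [0,0,-0.04,0,0,0],
  [0,0,-0.04,0,0,0],
  [0,0,-0.02,0,0,0],
  [0,0,0,0,0,0],
])

```text
time: 8.05
tcp_pos: [0.5198, 0.0656, 0.3691]
tcp_rot: [-0.0, 1.0, -0.018, 0.004]
force: [0.5, 0.1, 0.4]
grip_width: 0.047
grasp_force: 0.0
```

```bash
python3 -c "
from h import *
im=snap('wrist','w3');go([.5,.1,.4],-2.1)
t=snap('top','t3');s=snap('side','s3')
a=cv2.resize(t[155:265,155:285],None,fx=3,fy=3);b=cv2.resize(s[200:310,230:360],None,fx=3,fy=3)
cv2.imwrite('pics/m3.png',np.vstack([np.hstack([a,b]),im[:260].copy()[:, :780] if 0 else cv2.resize(im,(780,488))[:260]])[:,:,::-1])
"
```

```text
t 8.1 pos [0.519  0.0653 0.3667] yaw -2.1 F [ 0.3 -0.5 -0.2] w 0.0467 gf 0.0
rz tool 0.0
tool shift [-0.0203 -0.034  -0.0333] rotvec down err deg [-0.02 -0.23  0.  ]
```

View pics/m3.png

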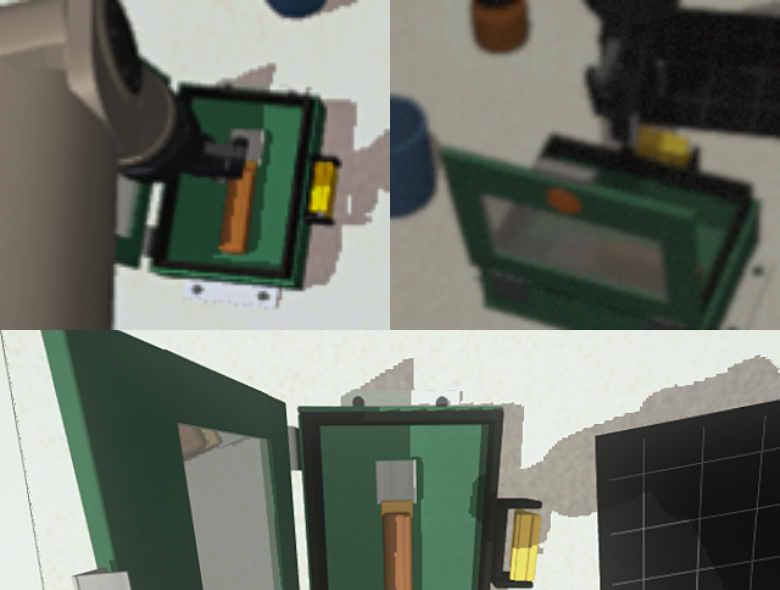

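The scraper lies flat in the case: handle at (240,205) in the top inset, blade inside the rim. The lid is still open at about 1.7 rad. Next I shut the fingers, go up and over, and come down behind the lid.

drive_tool([
  [0,0,-0.04,0,0,0],
  [0,0,-0.04,0,0,0],
  [0.01,-0.04,0,0,0,0],
  [0.01,-0.045,0,0,0,0],
  [0,-0.045,0,0,0,0],
  [0,-0.035,0,0,0,0],
  [0,0,0,0,0,0],
  [0,0,0,0,0,0],
], claw=0, squeeze=30)

```text
time: 9.0
tcp_pos: [0.5443, 0.23, 0.4426]
tcp_rot: [0.001, 1.0, -0.017, -0.002]
force: [-0.4, 0.1, -0.2]
grip_width: -0.0
grasp_force: 0.0
```

drive_tool([
  [0,0,0.03,0,0,0],
  [0,0,0.03,0,0,0],
  [0,0,0.02,0,0,0],
  [0,0,0,0,0,0],
  [0,0,0,0,0,0],
])

```text
time: 9.5
tcp_pos: [0.5451, 0.228, 0.3645]
tcp_rot: [0.001, 1.0, -0.019, -0.0]
force: [0.5, 0.3, -0.2]
grip_width: -0.0
grasp_force: 0.0
```

```bash
python3 - <<'E'
from h import *
go([.54,.2305,.363],-2.1)
T=np.array([.538,.063]);Rz=Ro.from_euler('z',-2.1,degrees=True).as_matrix()
hin=np.r_[T,.005]+Rz@[0,.078,.059]; print("hinge",hin,"case roll",Rz.round(3).tolist())
prev=None
s=arm.get_state();L=Rz.T@(s["tcp_pos"]-hin); print("local tip",L-[0,0,.173])
prev=L
for a,r in zip(np.arange(1.6,0.15,-.1),np.linspace(.125,.145,15)):
    y=-r*np.cos(a)+.008*np.sin(a)+.0145; z=r*np.sin(a)+.008*np.cos(a)
    P=np.array([0,y,z+.173]); d=P-prev; print(round(a,2),"tool row",[round(d[0],4),round(-d[1],4),round(-d[2],4)]); prev=P
E
```

```text
t 9.5 pos [0.5451 0.228  0.3645] yaw -2.21 F [ 0.5  0.3 -0.2] w -0.0 gf 0.0
rz tool -0.11
tool shift [-0.0052 -0.0023  0.0015] rotvec down err deg [ 0.06  0.04 -0.11]
hinge [0.54085821 0.14094761 0.064     ] case roll [[0.999, 0.037, 0.0], [-0.037, 0.999, -0.0], [-0.0, 0.0, 1.0]]
local tip [0.00108266 0.0871147  0.12745865]
1.6 tool row [np.float64(-0.0011), np.float64(0.061), np.float64(0.0027)]
1.5 tool row [np.float64(0.0), np.float64(0.0126), np.float64(-0.002)]
1.4 tool row [np.float64(0.0), np.float64(0.0129), np.float64(-0.0007)]
1.3 tool row [np.float64(0.0), np.float64(0.013), np.float64(0.0006)]
1.2 tool row [np.float64(0.0), np.float64(0.013), np.float64(0.002)]
1.1 tool row [np.float64(0.0), np.float64(0.0129), np.float64(0.0033)]
1.0 tool row [np.float64(0.0), np.float64(0.0126), np.float64(0.0047)]
0.9 tool row [np.float64(0.0), np.float64(0.0122), np.float64(0.006)]
0.8 tool row [np.float64(0.0), np.float64(0.0117), np.float64(0.0073)]
0.7 tool row [np.float64(0.0), np.float64(0.011), np.float64(0.0085)]
0.6 tool row [np.float64(0.0), np.float64(0.0102), np.float64(0.0097)]
0.5 tool row [np.float64(0.0), np.float64(0.0092), np.float64(0.0108)]
0.4 tool row [np.float64(0.0), np.float64(0.0082), np.float64(0.0118)]
0.3 tool row [np.float64(0.0), np.float64(0.007), np.float64(0.0127)]
0.2 tool row [np.float64(0.0), np.float64(0.0057), np.float64(0.0134)]
```

drive_tool([
  [0,0.012,0.001,0,0,0],
  [0,0.012,0.001,0,0,0],
  [0,0.008,0,0,0,0],
  [0,0.008,0,0,0,0],
  [0,0.008,0,0,0,0],
  [0,0.008,0,0,0,0],
  [0,0.005,0,0,0,0],
])

```text
time: 10.2
tcp_pos: [0.5426, 0.1688, 0.3646]
tcp_rot: [-0.001, 1.0, -0.018, 0.001]
force: [-3.3, 2.4, 8.6]
grip_width: -0.0002
grasp_force: 4.2
```

drive_tool([
  [0,0.0063,-0.001,0,0,0],
  [0,0.0063,-0.001,0,0,0],
  [0,0.0065,0,0,0,0],
  [0,0.0065,-0.0007,0,0,0],
  [0,0.0065,0,0,0,0],
  [0,0.0065,0.0006,0,0,0],
  [0,0.0065,0.001,0,0,0],
  [0,0.0065,0.001,0,0,0],
])

```text
time: 11.0
tcp_pos: [0.5405, 0.1162, 0.3624]
tcp_rot: [0.0, 1.0, -0.018, -0.0]
force: [-0.4, 2.1, -0.7]
grip_width: -0.0002
grasp_force: 0.6
```

drive_tool([
  [0,0.0065,0.0016,0,0,0],
  [0,0.0065,0.0017,0,0,0],
  [0,0.0063,0.0023,0,0,0],
  [0,0.0063,0.0024,0,0,0],
  [0,0.0061,0.003,0,0,0],
  [0,0.0061,0.003,0,0,0],
  [0,0.0058,0.0037,0,0,0],
  [0,0.0058,0.0036,0,0,0],
])

```text
time: 11.8
tcp_pos: [0.5388, 0.0669, 0.3412]
tcp_rot: [0.0, 1.0, -0.018, 0.0]
force: [-0.4, 1.6, 0.2]
grip_width: -0.0001
grasp_force: 0.4
```

drive_tool([
  [0,0.0055,0.0042,0,0,0],
  [0,0.0055,0.0043,0,0,0],
  [0,0.0051,0.0048,0,0,0],
  [0,0.0051,0.0049,0,0,0],
  [0,0.0046,0.0054,0,0,0],
  [0,0.0046,0.0054,0,0,0],
  [0,0.0041,0.0059,0,0,0],
  [0,0.0041,0.0059,0,0,0],
])

```text
time: 12.6
tcp_pos: [0.5374, 0.0285, 0.3002]
tcp_rot: [0.0, 1.0, -0.018, 0.0]
force: [0.8, 0.9, -0.1]
grip_width: 0.0003
grasp_force: 0.2
```

```bash
python3 - <<'E'
from h import *
go([.536,.005,.26],-2.1)
s=arm.get_state();Rz=Ro.from_euler('z',-2.1,degrees=True).as_matrix()
L=Rz.T@(s["tcp_pos"]-[.5409,.1409,.064])-[0,0,.173];print(L, "corner a approx",np.arctan2(L[2],-(L[1]-.0145))-.008/.14)
t=snap('top','t4');a=cv2.resize(t[155:265,155:285],None,fx=3,fy=3);s=snap('side','s4');b=cv2.resize(s[200:310,230:360],None,fx=3,fy=3)
cv2.imwrite('pics/m4.png',np.hstack([a,b])[:,:,::-1])
E
```

```text
t 12.6 pos [0.5374 0.0285 0.3002] yaw -2.1 F [ 0.8  0.9 -0.1] w 0.0003 gf 0.2
rz tool 0.0
tool shift [-0.0005  0.0235  0.0402] rotvec down err deg [ 0.01 -0.    0.  ]
[ 0.00062733 -0.11249738  0.0631708 ] corner a approx 0.4044371298810364
```

View pics/m4.png

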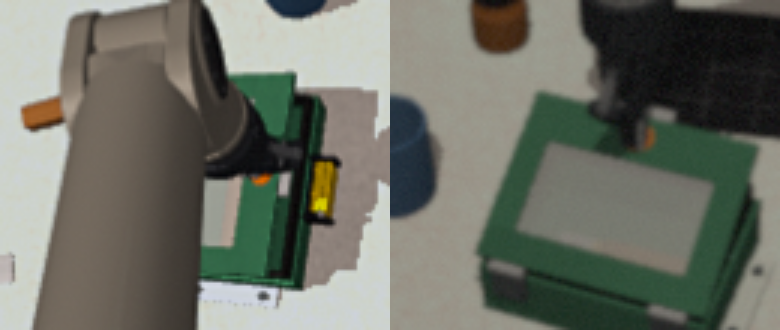

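drive_tool([
  [0,0.0035,0.0063,0,0,0],
  [0,0.0035,0.0064,0,0,0],
  [0,0.003,0.0067,0,0,0],
  [0,0.003,0.0067,0,0,0],
  [0,0.002,0.002,0,0,0],
  [0,0.002,0.002,0,0,0],
  [0,0.002,0.001,0,0,0],
  [0,0,0,0,0,0],
])

```text
time: 13.5
tcp_pos: [0.5367, 0.0095, 0.2696]
tcp_rot: [0.0, 1.0, -0.019, -0.0]
force: [0.2, -0.4, 0.0]
grip_width: 0.0001
grasp_force: 0.0
```

drive_tool([
  [0,0.002,0.001,0,0,0],
  [0,0,0.001,0,0,0],
  [0,0,0.001,0,0,0],
  [0,0,0,0,0,0],
])

```text
time: 13.9
tcp_pos: [0.5366, 0.0079, 0.2665]
tcp_rot: [0.0, 1.0, -0.018, -0.0]
force: [1.2, -0.7, 0.3]
grip_width: 0.0
grasp_force: 0.0
```

drive_tool([
  [0,0,0.001,0,0,0],
  [0,0,0.001,0,0,0],
  [0,0,0,0,0,0],
])

```text
time: 14.2
tcp_pos: [0.5366, 0.0079, 0.2644]
tcp_rot: [0.0, 1.0, -0.018, -0.0]
force: [0.1, 0.7, 0.7]
grip_width: 0.0
grasp_force: 0.0
```

drive_tool([
  [0,0,0.001,0,0,0],
  [0,0,0.001,0,0,0],
  [0,0,0.001,0,0,0],
  [0,0,0,0,0,0],
])

```text
time: 14.6
tcp_pos: [0.5366, 0.0079, 0.2614]
tcp_rot: [0.0, 1.0, -0.018, -0.0]
force: [0.3, 0.2, -0.6]
grip_width: -0.0002
grasp_force: 0.0
```

drive_tool([
  [0,0,0.001,0,0,0],
  [0,0,0.001,0,0,0],
  [0,0,0,0,0,0],
])

```text
time: 14.9
tcp_pos: [0.5367, 0.0078, 0.2596]
tcp_rot: [0.0, 1.0, -0.018, 0.0]
force: [-0.5, -0.2, -0.1]
grip_width: 0.0
grasp_force: 0.3
```

drive_tool([
  [0,0,0.001,0,0,0],
  [0,0,0.001,0,0,0],
  [0,0,0,0,0,0],
])

```text
time: 15.2
tcp_pos: [0.5367, 0.0077, 0.2578]
tcp_rot: [0.0, 1.0, -0.018, 0.0]
force: [-0.7, -1.1, 4.2]
grip_width: -0.0
grasp_force: 2.0
```

Gasket contact is at about z = 0.2595. I continue in small steps.

drive_tool([
  [0,0,0.001,0,0,0],
  [0,0,0.001,0,0,0],
  [0,0,0,0,0,0],
])

```text
time: 15.5
tcp_pos: [0.5367, 0.0075, 0.2562]
tcp_rot: [0.0, 1.0, -0.018, 0.0]
force: [-3.6, -1.4, 7.0]
grip_width: -0.0001
grasp_force: 3.5
```

drive_tool([
  [0,0,0.001,0,0,0],
  [0,0,0.001,0,0,0],
  [0,0,0,0,0,0],
])

```text
time: 15.8
tcp_pos: [0.5367, 0.0074, 0.2544]
tcp_rot: [0.001, 1.0, -0.019, 0.0]
force: [-2.5, -1.5, 9.2]
grip_width: -0.0001
grasp_force: 4.5
```

drive_tool([
  [0,0,0.001,0,0,0],
  [0,0,0.001,0,0,0],
  [0,0,0,0,0,0],
])

```text
time: 16.1
tcp_pos: [0.5368, 0.0072, 0.2527]
tcp_rot: [0.001, 1.0, -0.019, 0.0]
force: [-2.6, -2.4, 10.7]
grip_width: 0.0003
grasp_force: 5.4
```

drive_tool([
  [0,0,0.0005,0,0,0],
  [0,0,0.0005,0,0,0],
  [0,0,0,0,0,0],
])

```text
time: 16.4
tcp_pos: [0.5368, 0.0072, 0.252]
tcp_rot: [0.001, 1.0, -0.019, 0.0]
force: [-5.2, -2.2, 13.2]
grip_width: -0.0001
grasp_force: 6.6
```

drive_tool([
  [0,0,0.0005,0,0,0],
  [0,0,0.0005,0,0,0],
  [0,0,0,0,0,0],
])

```text
time: 16.7
tcp_pos: [0.5368, 0.0072, 0.2514]
tcp_rot: [0.001, 1.0, -0.019, 0.0]
force: [-5.0, -2.5, 15.1]
grip_width: 0.0002
grasp_force: 8.0
```

drive_tool([
  [0,0,0.0005,0,0,0],
  [0,0,0.0005,0,0,0],
  [0,0,0,0,0,0],
])

```text
time: 17.0
tcp_pos: [0.5367, 0.007, 0.2498]
tcp_rot: [0.001, 1.0, -0.019, 0.0]
force: [-4.3, -3.2, 11.4]
grip_width: -0.0002
grasp_force: 5.8
```

The force dropped from 15.1 to 11.4 N, so the tongue has passed. I'll feel for the stop in half-millimetre steps.

drive_tool([
  [0,0,0.0005,0,0,0],
  [0,0,0,0,0,0],
])

```text
time: 17.2
tcp_pos: [0.5367, 0.007, 0.2492]
tcp_rot: [0.001, 1.0, -0.019, 0.0]
force: [-3.5, -2.4, 11.7]
grip_width: 0.0002
grasp_force: 5.5
```

drive_tool([
  [0,0,0.0005,0,0,0],
  [0,0,0,0,0,0],
])

```text
time: 17.4
tcp_pos: [0.5367, 0.0069, 0.2485]
tcp_rot: [0.001, 1.0, -0.019, 0.0]
force: [-2.3, -2.6, 9.4]
grip_width: -0.0001
grasp_force: 4.7
```

drive_tool([
  [0,0,0.0005,0,0,0],
  [0,0,0,0,0,0],
])

```text
time: 17.6
tcp_pos: [0.5367, 0.0069, 0.2479]
tcp_rot: [0.001, 1.0, -0.019, 0.0]
force: [-2.4, -2.9, 8.7]
grip_width: -0.0
grasp_force: 4.6
```

drive_tool([
  [0,0,0.0004,0,0,0],
  [0,0,0,0,0,0],
])

```text
time: 17.8
tcp_pos: [0.5368, 0.0068, 0.2476]
tcp_rot: [0.001, 1.0, -0.019, -0.0]
force: [-2.9, -2.8, 10.6]
grip_width: 0.0003
grasp_force: 5.1
```

drive_tool([
  [0,0,0.0005,0,0,0],
  [0,0,0,0,0,0],
])

```text
time: 18.0
tcp_pos: [0.5368, 0.0069, 0.2475]
tcp_rot: [0.001, 1.0, -0.019, -0.0]
force: [-3.4, -2.8, 12.7]
grip_width: 0.0001
grasp_force: 6.4
```

drive_tool([
  [0,0,0.0004,0,0,0],
  [0,0,0,0,0,0],
])

```text
time: 18.2
tcp_pos: [0.5368, 0.0069, 0.2475]
tcp_rot: [0.001, 1.0, -0.019, -0.0]
force: [-4.0, -3.0, 15.1]
grip_width: 0.0001
grasp_force: 7.7
```

The tool stopped at z = 0.2475 while the force rose, so this is the hard stop. One small extra push, then I retract slowly and look.

drive_tool([
  [0,0,0.0004,0,0,0],
  [0,0,0,0,0,0],
  [0,0,0,0,0,0],
])

```text
time: 18.5
tcp_pos: [0.5368, 0.0069, 0.2474]
tcp_rot: [0.001, 1.0, -0.019, -0.0]
force: [-4.6, -2.4, 17.6]
grip_width: 0.0001
grasp_force: 8.9
```

drive_tool([
  [0,0,-0.001,0,0,0],
  [0,0,-0.001,0,0,0],
  [0,0,-0.001,0,0,0],
  [0,0,-0.001,0,0,0],
  [0,0,0,0,0,0],
])

```text
time: 19.0
tcp_pos: [0.5366, 0.0082, 0.2491]
tcp_rot: [-0.0, 1.0, -0.018, -0.0]
force: [0.5, 0.4, 0.5]
grip_width: 0.0
grasp_force: 0.0
```

drive_tool([
  [0,0,-0.01,0,0,0],
  [0,0,-0.03,0,0,0],
  [0,0,-0.04,0,0,0],
  [0,0,-0.04,0,0,0],
  [0,0.03,-0.02,0,0,0],
  [0,0.03,0,0,0,0],
  [0,0,0,0,0,0],
  [0,0,0,0,0,0],
])

```text
time: 19.8
tcp_pos: [0.5343, -0.0525, 0.3897]
tcp_rot: [-0.0, 1.0, -0.019, 0.0]
force: [-0.0, 0.7, -0.1]
grip_width: 0.0001
grasp_force: 0.0
```

```bash
python3 - <<'E'
from h import *
go([.536,.005,.4],-2.1)
t=snap('top','t5');a=cv2.resize(t[155:265,155:285],None,fx=3,fy=3);s=snap('side','s5');b=cv2.resize(s[200:310,230:360],None,fx=3,fy=3);m=arm.camera_model("side")
hsv=cv2.cvtColor(s,cv2.COLOR_RGB2HSV)[225:330,230:370]
o=cv2.inRange(hsv,(3,150,80),(18,255,255));q=np.argwhere(o)[:,::-1];u=q.mean(0)+[230,225];print("dot px",u,len(q))
Rz=Ro.from_euler('z',-2.1,degrees=True).as_matrix();h=np.array([.5409,.1409,.064])
for A in(-.03,0,.03,.06,.1): print(A,proj(m,h+Rz@[0,-.136*np.cos(A)+.008*np.sin(A),.136*np.sin(A)+.008*np.cos(A)])[0].round(1))
w=cv2.resize(snap('wrist','w5'),(780,488))[:260]
cv2.imwrite('pics/m5.png',np.vstack([np.hstack([a,b]),w])[:,:,::-1])
E
```

```text
t 19.8 pos [ 0.5343 -0.0525  0.3897] yaw -2.19 F [-0.   0.7 -0.1] w 0.0001 gf 0.0
rz tool -0.09
tool shift [-0.0004 -0.0575 -0.0103] rotvec down err deg [-0.02 -0.01 -0.09]
dot px [293.82716049 278.7037037 ] 81
-0.03 [315.1 257. ]
0 [315.1 256. ]
0.03 [315. 255.]
0.06 [314.9 254. ]
0.1 [314.7 252.7]
```

View pics/m5.png

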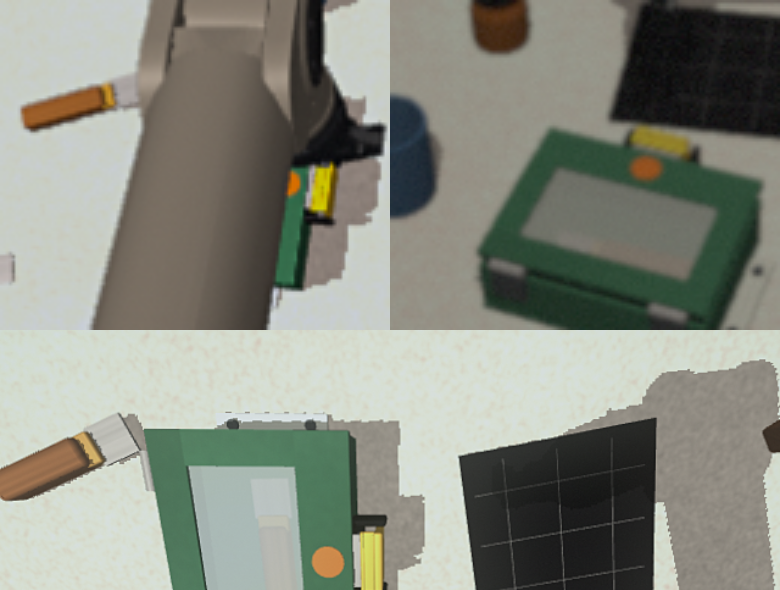

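The side inset puts the orange dot at full-image pixel (315.3, 256), which matches a lid angle of about 0. My mask reading of (294,279) was the scraper handle seen through the window. After I backed off 1.6 mm the force fell to zero, so the latch is holding, and the gripper is clear.

```bash
python3 -c "
from bench import arm
print(arm.hand_in())"
```

```text
the job is handed in; nothing more can be done
None
```

The scraper is lying flat in the case and the lid looks latched and is holding on its own (lid angle about 0, highest press force I read about 18 N), handed in at about 20 s; the judge returned no verdict.

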